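# Re-set a ratchet repair board to a lower notch

### The arm

A 6-joint arm with a two-finger parallel gripper is mounted at the origin on the work surface. World frame = base frame: x ahead of the robot, y to its left, z up, the work surface at z = 0. Lengths are in m, angles in rad, forces in N, time in s.
With the tool pointing down it reaches from about 0.375 to 0.925 m from the base axis. Payload 5.7 kg.
Tool frame: the origin (TCP) lies midway between the tips of the shut fingers; the grasp point (between the pads) lies 19 mm behind it; z points along the fingers, x is the direction in which the jaws open and shut, and the axes are right-handed (so a half turn about z gives the same grasp; the last joint's range is limited). The gripper opens to 88 mm and grips with 3 to 60 N. Pads are 20 mm wide; open, the fingers measure 115 mm over their backs; the gripper's body (75 mm by 178 mm) begins 61 mm behind the grasp point.
Start: joints at [1.216, 0.359, 1.51, -0, 1.272, -0.115], TCP at [0.142, 0.583, 0.223] pointing down, gripper open.
Joint ranges: [-2.97, 2.97], [-1.01, 2.36], [0.21, 2.38], [-0.96, 4.11], [0.2, 2.71], [-2.98, 2.98]. Speed limits (rad/s): [2.39, 2.39, 3.14, 3.14, 3.14, 3.14].

### API

Orientations are given as a unit quaternion [x, y, z, w].
In Python, from bench import move_ptp, servo_line, goto_joints, move_gripper, sleep, inverse_kinematics, capture, PlanningError, close_job, spot_in, silhouettes, current_clock, current_joint_pos, current_qvel, current_joint_torque, current_position, current_orientation, current_force, current_torque, current_finger_gap gives the robot as it stands. Calls block until the motion is done:
- move_ptp(position, orientation): joint-space move of the TCP to a pose.
- servo_line(position, orientation=None, rate=0.15, contact_N=None): straight line of the TCP; orientation=None keeps the orientation; rate is the mean speed in m/s. With contact_N (N) it stops when the force on the tool has changed by that much, and returns True; else False.
- goto_joints(angles): joint-space move.
- move_gripper(opening): finger opening in m; the grip force is fixed at half the most; returns when the fingers have stopped.
- sleep(seconds).
- inverse_kinematics(position, orientation): joint angles nearest the present ones, or None.
- capture(name): name is "side" or "top"; returns a dict with "image" (480x640x3 uint8, blue, green, red), "range_z" (480x640 float32, m along the optical axis (not along the pixel's ray), 0 where there is no reading), "intrinsics" (3x3 intrinsics, pixels), "k1" (the pictures are not rectified: a ray, as slopes to the right and down, at radius r is drawn at 1 + k1 r^2 times it, then the intrinsics apply), "R" (3x3) and "t" (3): a world point X has camera coordinates R X + t. Camera axes: x right, y down, z forward; pixel columns grow to the right and rows downward; lengths in m; the calibration is good to about 2 mm. A picture is of the moment at which its call begins.
A pose or a line that the arm cannot do raises PlanningError and nothing moves.
- close_job(): hands the job in, once; it reports no verdict.
Trained networks look in the newest picture that a camera, given by its name, has taken for a name from the list of things; names that differ only in an ending like _2 or _b are one class to them, and where a whole thing is asked for, a point or a joint stands for the part that bears it (a point fixed in the world has none). Each returns a list of dicts, best first, with "conf" (0 to 1); they miss things now and then, are a little off and sometimes report something else, mostly with a low value. They report only what shows in the picture. A call takes as long as a camera call.
- spot_in(camera, query): "xy" ([column, row] in pixels, amid what is visible of it).
- silhouettes(camera, query): "region" (480x640 bool, what is visible of it) and "xy" ([column, row] in pixels, amid what is visible of it).
Readings, each from a call of its own:
- current_clock(): time.
- current_joint_pos(): joint angles.
- current_qvel(): joint speeds.
- current_joint_torque(): joint torques, N m.
- current_position(): TCP position.
- current_orientation(): TCP orientation.
- current_force(): force on the tool from outside, world axes, zero at the start.
- current_torque(): the same for the moment, N m.
- current_finger_gap(): finger opening in m.
Only numpy, scipy, OpenCV 4.12 (cv2) and the standard library are available. Lean on these libraries where they do the work, as an engineer would, in place of code of your own. Each camera call takes 0.05 s, during which the arm holds its last target.

### The job

The tilting repair board stands too steep for the next job. Take it by its blue handle and lift it past the top notch until the orange pawl throws clear, then lower it by the handle, without letting it drop, all the way flat so that the pawl swings back in. Then raise it to the second notch from the bottom and leave it standing there on the pawl, with the things around it left where they are.

Things in the scene. Friction and masses are not known exactly. Their poses are not given: they have to be found in the camera images.
- board (a joint): Board angle, rad: 0 = flat (stop), grows as the handle end rises, 0.82 = upper stop. Lifted, it clicks over four notches and cannot fall back: it rests on the pawl at 0.175, 0.332, 0.489 or 0.646 (10, 19, 28, 37 deg). A notch catches once the board is 0.045 or more past its angle; let go, the board settles back on it. It starts in the third notch from the bottom.
- pawl (a joint): Pawl angle, rad: 0 to 0.08 = leaning in, engaged; 0.785 = thrown clear, leaning away. It stays on either side by its weight. Lifting the board from 0.67 to about 0.78 pushes it over-centre and clear; the board then comes down freely. Below board angle 0.3 a steel pin on the arc pushes it back, and between 0.09 and 0 it drops in again.
- board_mid (a point): Centre of the pale wooden board's upper face: 200 mm from hinge to free end, 170 wide, 10 thick, about 0.4 kg, falls by its weight (2.5 N holds it up at the handle). It is hinged on a dark steel base, 250 x 180 mm, fixed to the table. Four brass pins on an aluminium arc at its right (-y) side are the notches. Axes: x from hinge to free end, z square to the board.
- hinge_mid (a point): Middle of the board's hinge line, 122 mm above the table, fixed to the base. Axes of the base: x level from the hinge towards the board's free (handle) end, y along the hinge line, z up. The hinge is on the robot's side and the handle end is the far one; position and yaw (up to 0.35 rad) vary.
- handle_grip (a point): Grasp centre of the blue handle: an upright flat blade 12 mm thick, 64 wide (along the hinge direction), 46 high, near the board's free end. Point: 30 mm up the blade, 16 below its top edge; (172, 0, 40) mm from hinge_mid in the board's axes, which are this point's. The blade leans 14 deg from the board's z towards its +x, so it stands (board angle - 14 deg) from vertical, towards the robot.
- pawl_pivot (a point): Pivot of the orange pawl, at the base's right (-y) side: (135, -100, -50) mm from hinge_mid in the base's axes. The pawl is a 62 mm strut that stands up from here, leaning 22 deg towards the hinge when engaged and 23 deg away when thrown clear, with a 60 mm lever pointing to the hinge.
- toolbox_mid (a point): Centre of the closed black plastic toolbox, 180 x 306 x 165 mm (with its carrying handle). Bystander.
- magnifier_mid (a point): Middle of the glass magnifier lying on the table, 170 mm long, lens ring 76 mm across. Bystander.
- screwdriver_grip (a point): Grip of the screwdriver lying on the table, blue grip and steel shaft, 190 mm long, 26 mm thick; its x axis points to the tip. Bystander.
- screw_cup_in (a point): Inner floor of the small red plastic screw cup, 56 mm across, 35 mm high. Bystander.

How it is judged:
On the way, in this order (a step that is already met when the one before it is completed fails the run):
1. the board is lifted past the top notch and the pawl is thrown clear (value of joint board above 0.72 rad and value of joint pawl above 0.65 rad), for 0.1 s.
2. the board is lowered flat and the pawl has swung back in (value of joint board below 0.05 rad and value of joint pawl below 0.25 rad), for 0.1 s.
At the end, for the whole second after the job is handed in: The board stands still on the pawl in the second notch from the bottom (angle 0.30 to 0.365 rad, nominally 0.332), the pawl engaged (below 0.10 rad), nothing touched by the robot (value of joint board between 0.3 and 0.365 rad and value of joint pawl below 0.1 rad and velocity of joint board between -0.05 and 0.05 rad/s).
It fails at once if the board is let drop: it falls faster than 2.2 rad/s while the pawl is clear (value of joint pawl above 0.4 rad and velocity of joint board below -2.2 rad/s).
It fails at once if the toolbox is moved by more than 30 mm (distance of toolbox_mid from where it was at the start of the episode above 0.03 m).
It fails at once if the magnifier is moved by more than 30 mm (distance of magnifier_mid from where it was at the start of the episode above 0.03 m).
It fails at once if the screwdriver is moved by more than 30 mm (distance of screwdriver_grip from where it was at the start of the episode above 0.03 m).
It fails at once if the screw cup is moved by more than 30 mm (distance of screw_cup_in from where it was at the start of the episode above 0.03 m).
It also fails if it takes over 42 s, if anything falls off the work surface, if the arm or the gripper's body presses on something with over 40 N, if the wrist force passes 120 N, or if a joint passes its speed limit or range.

## Working session

There is one attempt and no reset: what is moved stays moved. The work goes in short steps, each a Python script; the robot and the scene stay as the last script left them, time stands still between calls to the robot, and variables do not carry over. Pictures are saved under pics/ and viewed, and the job is handed in when it is done.

```bash
ls; mkdir -p pics; python3 - <<'E'
from bench import *
import cv2,numpy as np,pickle
d={}
for n in("side","top"):
    c=capture(n); d[n]=c; cv2.imwrite(f"pics/{n}0.png",c["image"]); print(n,c["intrinsics"].tolist(),c["k1"],c["R"].tolist(),c["t"].tolist())
    for q in("board","handle_grip","pawl","toolbox_mid","magnifier_mid","screwdriver_grip","screw_cup_in"):
        s=silhouettes(n,q); d[n,q]=s; print(q,[(round(x["conf"],2),np.round(x["xy"]).tolist(),int(x["region"].sum())) for x in s[:2]])
pickle.dump(d,open("d0.pkl","wb")); print(current_clock())
E
```

```text
pics
side [[597.32132125912, 0.0, 317.6050958608428], [0.0, 597.32132125912, 229.16426078090086], [0.0, 0.0, 1.0]] -0.007546423722327997 [[0.8927654355401686, -0.4501581603504005, 0.018097175876816404], [-0.24647902938076469, -0.521659448951446, -0.8167738410326264], [0.37711797249705503, 0.7247268795826585, -0.5766740715777793]] [-0.42733684981342224, 0.2145272769258123, 1.478072033262897]
board [(0.79, [384.0, 224.0], 4945)]
handle_grip [(0.62, [383.0, 223.0], 4775)]
pawl []
toolbox_mid [(0.83, [273.0, 166.0], 5118)]
magnifier_mid []
screwdriver_grip [(0.91, [349.0, 400.0], 606), (0.7, [276.0, 161.0], 4957)]
screw_cup_in [(0.57, [426.0, 341.0], 485), (0.33, [378.0, 244.0], 8149)]
top [[542.546320873028, 0.0, 310.21858399685664], [0.0, 542.546320873028, 241.973907522493], [0.0, 0.0, 1.0]] 0.043724628543002776 [[-0.012695976657090272, -0.9997301549296408, -0.019453264535249735], [-0.9916956621693057, 0.015079179907442527, -0.12771973993044738], [0.12797861466395374, 0.01767019121783254, -0.9916195028996859]] [0.027856731728062675, 0.5146377201247916, 1.2374363278417295]
board [(0.77, [361.0, 183.0], 7646)]
handle_grip [(0.91, [358.0, 183.0], 7667), (0.59, [103.0, 223.0], 12948)]
pawl [(0.63, [362.0, 192.0], 9514)]
toolbox_mid [(0.64, [103.0, 221.0], 12938), (0.57, [482.0, 218.0], 508)]
magnifier_mid []
screwdriver_grip [(0.56, [513.0, 319.0], 596)]
screw_cup_in [(0.18, [160.0, 332.0], 1141)]
0.8
```

View pics/side0.png

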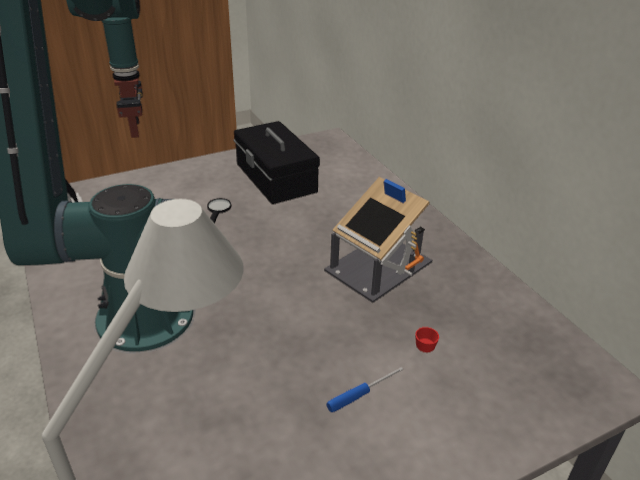

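View pics/top0.png

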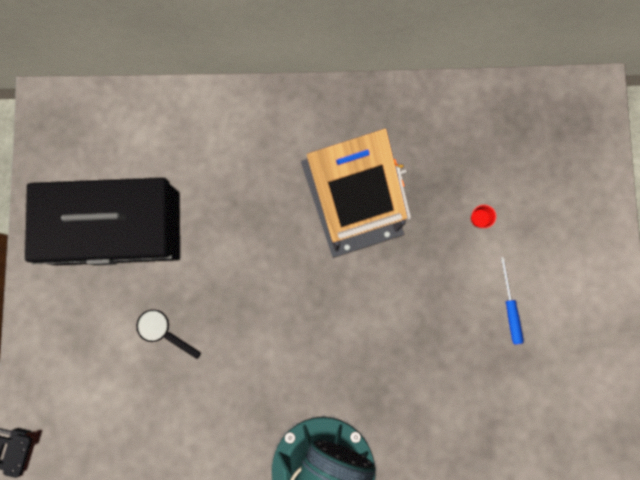

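The top view shows the board around (358,185), its blue handle at (353,157), the cup at (483,216), the screwdriver at (513,320), the magnifier at (152,325) and the toolbox at left (103,222). Next I measure the board plane and the handle.

```bash
cat > h.py <<'E'
import numpy as np,cv2
def cloud(c):
    K=c["intrinsics"];D=np.array([c["k1"],0,0,0,0.])
    v,u=np.mgrid[0:480,0:640]
    p=cv2.undistortPoints(np.stack([u,v],-1).reshape(-1,1,2).astype(float),K,D).reshape(480,640,2)
    z=c["range_z"][...,None].astype(float)
    X=np.concatenate([p*z,z],-1)
    return (X-c["t"])@c["R"]
def proj(c,P):
    rv=cv2.Rodrigues(c["R"])[0]
    return cv2.projectPoints(np.atleast_2d(P).astype(float),rv,c["t"],c["intrinsics"],np.array([c["k1"],0,0,0,0.]))[0].reshape(-1,2)
E
python3 - <<'E'
import pickle,numpy as np,cv2
from h import *
d=pickle.load(open("d0.pkl","rb"))
for n in("top","side"):
    c=d[n];X=cloud(c);im=c["image"];hsv=cv2.cvtColor(im,cv2.COLOR_BGR2HSV)
    ok=c["range_z"]>0
    wood=(hsv[...,0]>10)&(hsv[...,0]<25)&(hsv[...,1]>90)&(hsv[...,2]>120)&ok
    blue=(hsv[...,0]>105)&(hsv[...,0]<125)&(hsv[...,1]>150)&ok
    box=np.zeros_like(ok)
    if n=="top": box[120:250,295:415]=1
    else: box[170:262,325:435]=1
    wood&=box;blue&=box
    blk=box&ok&(im.max(-1)<40)
    P=X[wood];print(n,wood.sum(),blue.sum())
    # robust plane
    Q=P
    for i in range(6):
        m=Q.mean(0);nn=np.linalg.svd(Q-m,full_matrices=False)[2][2];nn*=np.sign(nn[2]);r=(P-m)@nn;Q=P[abs(r)<(.012 if i<3 else .006)]
    print("mid",m,"n",nn,"tilt",np.arccos(nn[2]),"yaw",np.arctan2(-nn[1],-nn[0]),len(Q),np.std((Q-m)@nn))
    yaw=np.arctan2(-nn[1],-nn[0])
    # blade line dir
    B=X[blue];print("blue mean",B.mean(0),"med",np.median(B,0),"min",B.min(0),"max",B.max(0))
    px=np.argwhere(wood)[:,::-1].astype(np.float32);print("rect",cv2.minAreaRect(px))
    px=np.argwhere(blue)[:,::-1].astype(np.float32);print("bluerect",cv2.minAreaRect(px))
    print("mid height above plane of blue:",np.percentile((B-m)@nn,[5,50,95]))
    th=np.arccos(nn[2])
    ex=np.array([np.cos(yaw)*np.cos(th),np.sin(yaw)*np.cos(th),np.sin(th)])
    ey=np.array([-np.sin(yaw),np.cos(yaw),0])
    a=Q@ex;b=Q@ey
    print("x extent",np.percentile(a,[0.5,99.5]),"y ext",np.percentile(b,[.5,99.5]))
E
```

```text
top 4235 126
mid [ 0.63352363 -0.07640595  0.19118213] n [-0.4465513  -0.13741464  0.88414318] tilt 0.48613940251655197 yaw 0.29852805860095555 4052 0.0020586295341577256
blue mean [ 0.65430957 -0.06880192  0.25337547] med [ 0.65391332 -0.06928262  0.25404302] min [ 0.64308181 -0.09736662  0.22811975] max [ 0.66523037 -0.03884072  0.2589418 ]
rect ((361.19415283203125, 184.17440795898438), (93.17756652832031, 91.37059020996094), 71.99584197998047)
bluerect ((352.3000183105469, 156.9000244140625), (3.7947323322296143, 31.622774124145508), 71.56504821777344)
mid height above plane of blue: [0.04097322 0.04498377 0.04830507]
x extent [0.479475   0.67782719] y ext [-0.34438382 -0.17631784]
side 1878 279
mid [ 0.62438436 -0.09422948  0.18190252] n [-0.44488742 -0.13650083  0.88512299] tilt 0.4840380931160143 yaw 0.29770283425291977 1748 0.002538561418155744
blue mean [ 0.65563776 -0.07825865  0.23641347] med [ 0.65516466 -0.07926132  0.23815173] min [ 0.64061022 -0.10698326  0.21002782] max [ 0.67255108 -0.04513223  0.25497965]
rect ((388.4000244140625, 222.20001220703125), (93.02042388916016, 72.44860076904297), 26.56505012512207)
bluerect ((394.3000793457031, 190.4000244140625), (25.93838882446289, 12.969193458557129), 26.56505012512207)
mid height above plane of blue: [0.01181622 0.03440973 0.0484277 ]
x extent [0.47755411 0.67365287] y ext [-0.34677    -0.17798955]
```

```bash
cat >> h.py <<'E'
from scipy.spatial.transform import Rotation as Rn
YAW=0.298
E0=np.array([np.cos(YAW),np.sin(YAW),0]);EY=np.array([-np.sin(YAW),np.cos(YAW),0]);EZ=np.array([0,0,1.])
def axes(th):
    return np.cos(th)*E0+np.sin(th)*EZ, -np.sin(th)*E0+np.cos(th)*EZ
A=np.radians(14)
def pt(H,th,x,y,z):
    ex,ez=axes(th); return H+x*ex+y*EY+z*ez
def pose(H,th,flip,back=0.0):
    ex,ez=axes(th)
    bl=np.cos(A)*ez+np.sin(A)*ex
    zt=-bl; xt=np.cos(A)*ex-np.sin(A)*ez
    if flip: xt=-xt
    yt=np.cross(zt,xt)
    R=np.stack([xt,yt,zt],1)
    g=pt(H,th,.172,0,.040)
    return g+(0.019-back)*zt, Rn.from_matrix(R).as_quat()
E
python3 - <<'E'
import pickle
from h import *
from bench import *
d=pickle.load(open("d0.pkl","rb"))
th=.487
ex,ez=axes(th)
H=[]
for m,a0,a1,b0,b1 in((np.array([.63352,-.07641,.19118]),.479475,.67783,-.34438,-.17632),(np.array([.62438,-.09423,.18190]),.47755,.67365,-.34677,-.17799)):
    h=((a0+a1)/2-.1)*ex+(b0+b1)/2*EY+(m@ez-.0105)*ez; H.append(h);print("H",h)
H=np.mean(H,0);print(H)
np.save("H.npy",H)
th=.489
# overlay
for n in("top","side"):
    c=d[n];im=c["image"].copy()
    L=lambda P,col:cv2.polylines(im,[np.round(proj(c,np.array(P))*1).astype(int)],1,col,1)
    L([pt(H,th,x,y,.0105) for x,y in((0,-.085),(.2,-.085),(.2,.085),(0,.085))],(0,255,0))
    s,co=np.sin(A),np.cos(A)
    q=lambda u,y:pt(H,th,.172+u*s,y,.040+u*co)
    L([q(-.03,-.032),q(.016,-.032),q(.016,.032),q(-.03,.032)],(0,0,255))
    pv=H+.135*E0-.1*EY-.05*EZ
    L([pv,pv+.062*(np.cos(np.radians(22))*EZ-np.sin(np.radians(22))*E0)],(255,255,0))
    u,v=proj(c,pt(H,th,.1,0,0))[0].astype(int)
    cv2.imwrite(f"pics/ov_{n}.png",cv2.resize(im[v-75:v+75,u-100:u+100],None,fx=4,fy=4,interpolation=cv2.INTER_CUBIC))
for flip in(0,1):
    for t,b in((.489,.1),(.489,0),(.79,0),(0,0),(.332,0),(.332,.12)):
        p,o=pose(H,t,flip,b);j=inverse_kinematics(p,o);print(flip,t,b,p.round(3),None if j is None else np.round(j,2))
E
```

```text
H [ 0.53200296 -0.10895113  0.12285117]
H [ 0.53076457 -0.11145509  0.11995229]
[ 0.53138376 -0.11020311  0.12140173]
0 0.489 0.1 [ 0.64  -0.077  0.316] [-0.31  0.24  1.48  0.15  1.23 -0.64]
0 0.489 0 [ 0.663 -0.07   0.219] [-0.29  0.35  1.57  0.16  1.03 -0.65]
0 0.79 0 [ 0.629 -0.08   0.255] [-0.45  0.18  1.83  0.52  0.79 -1.06]
0 0 0 [ 0.691 -0.061  0.143] [-0.13  0.69  1.15 -0.1   1.52 -0.41]
0 0.332 0 [ 0.676 -0.066  0.196] [-0.22  0.45  1.43  0.05  1.18 -0.54]
0 0.332 0.12 [ 0.666 -0.069  0.316] [-0.23  0.35  1.29  0.04  1.42 -0.53]
1 0.489 0.1 [ 0.64  -0.077  0.316] [-0.31  0.24  1.48  0.15  1.23  2.5 ]
1 0.489 0 [ 0.663 -0.07   0.219] [-0.29  0.35  1.57  0.16  1.03  2.49]
1 0.79 0 [ 0.629 -0.08   0.255] [-0.45  0.18  1.83  0.52  0.79  2.08]
1 0 0 [ 0.691 -0.061  0.143] [-0.13  0.69  1.15 -0.1   1.52  2.73]
1 0.332 0 [ 0.676 -0.066  0.196] [-0.22  0.45  1.43  0.05  1.18  2.6 ]
1 0.332 0.12 [ 0.666 -0.069  0.316] [-0.23  0.35  1.29  0.04  1.42  2.61]
```

```bash
python3 -c "
import cv2,numpy as np
a=cv2.imread('pics/ov_top.png');b=cv2.imread('pics/ov_side.png');cv2.imwrite('pics/ov.png',cv2.resize(np.hstack([a,b]),(800,300)))"
```

```text
(no output)
```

View pics/ov_top.png

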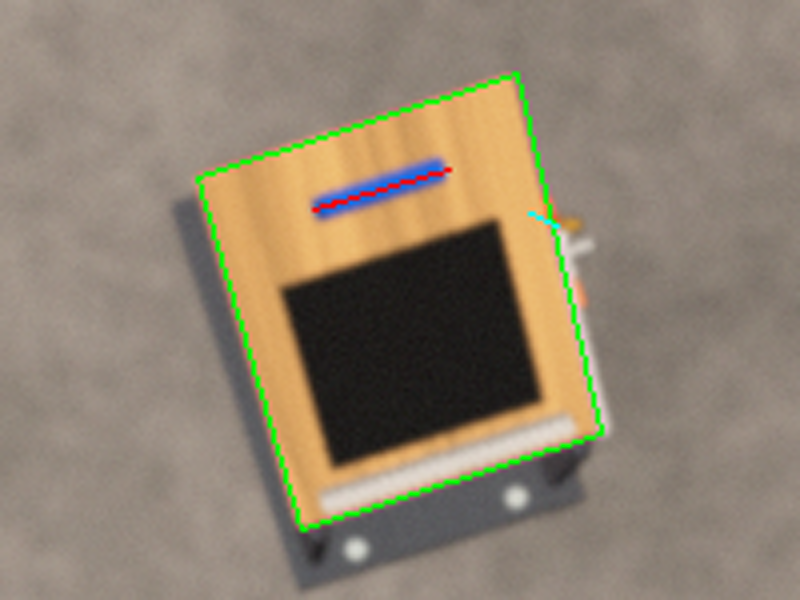

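View pics/ov_side.png

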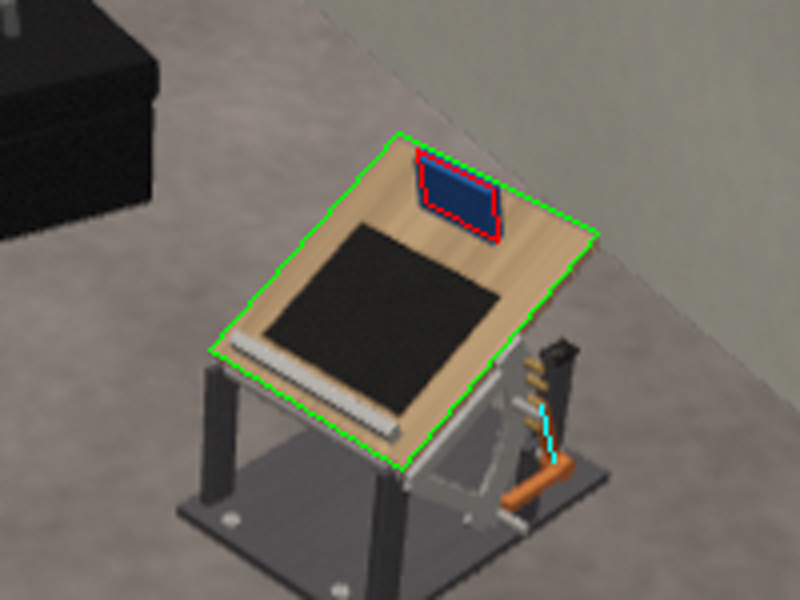

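The overlay fits within about 1 mm in both views, with the blue blade under the red outline and the pawl pivot at about (560,462) in the side crop. I go in and grip.

```bash
python3 - <<'E'
from h import *
from bench import *
H=np.load("H.npy");H[2]=.122;np.save("H.npy",H)
o0=current_orientation();p=np.array(current_position())
servo_line(p+[0,0,.2],None,rate=.3)
p,o=pose(H,.489,0,.15);move_ptp(p,o);print(current_clock(),current_position(),p)
move_gripper(.06)
p,o=pose(H,.489,0,0)
print("contact",servo_line(p,o,rate=.12,contact_N=10),current_position(),p)
print(current_force());c=capture("side");cv2.imwrite("pics/s1.png",c["image"][120:320,240:500].repeat(3,0).repeat(3,1))
move_gripper(0.0);print(current_finger_gap(),current_force(),current_position(),current_clock())
c=capture("side");cv2.imwrite("pics/s2.png",c["image"][120:320,240:500].repeat(3,0).repeat(3,1))
E
```

```text
4.5083 [ 0.62834724 -0.07963806  0.36531677] [ 0.62823958 -0.08045421  0.36520695]
contact False [ 0.66344568 -0.06997836  0.22061361] [ 0.66297131 -0.06978649  0.21967377]
[-1.17634971 -0.16807255  0.25415873]
0.011699281939603097 [2.24536768 2.05026632 1.13181614] [ 0.66372503 -0.06960804  0.22020819] 7.3833
```

View pics/s2.png

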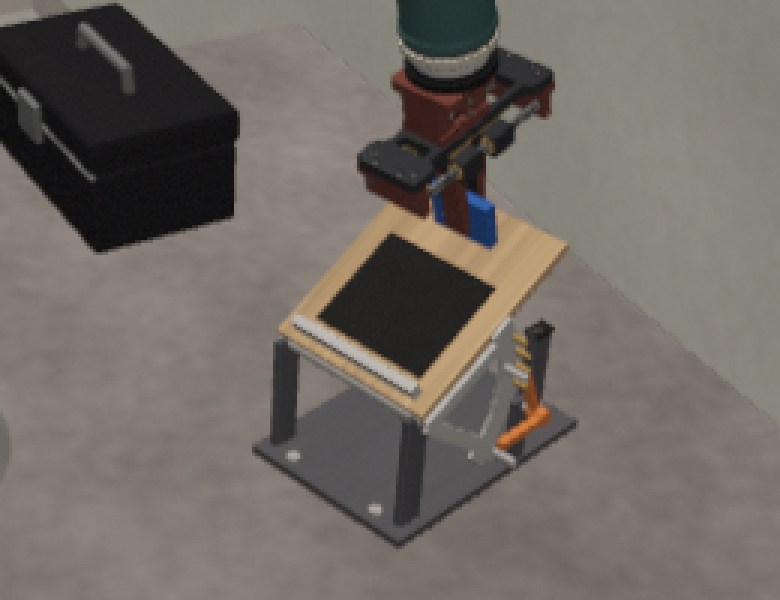

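The fingers hold the blue blade at (465,215) with an 11.7 mm gap and low forces. The pawl is engaged at about (535,400). I lift.

```bash
cat >> h.py <<'E'
def arc(H,a,b,rate=.08,contact=None,step=.08):
    from bench import servo_line,current_force,current_position,current_finger_gap
    n=max(1,int(np.ceil(abs(b-a)/step)));fm=0
    for t in np.linspace(a,b,n+1)[1:]:
        p,o=pose(H,t,0,0)
        hit=servo_line(p,o,rate=rate,contact_N=contact)
        print("th %.3f hit %s F %s d_mm %s gap %.4f"%(t,hit,np.round(current_force(),1),np.round((np.array(current_position())-p)*1e3,1),current_finger_gap()))
        if hit:break
def est(H):
    # board angle implied by TCP position
    from bench import current_position
    v=np.array(current_position())-H
    f=lambda t:np.arctan2((pose(H,t,0)[0]-H)@EZ,(pose(H,t,0)[0]-H)@E0)
    return np.arctan2(v@EZ,v@E0)-f(0.)
E
python3 - <<'E'
from h import *
from bench import *
H=np.load("H.npy")
print(est(H));arc(H,.489,.795,contact=25);print(est(H),current_clock(),current_torque())
c=capture("side");cv2.imwrite("pics/s3.png",c["image"][120:320,240:500].repeat(3,0).repeat(3,1))
E
```

```text
0.48877365699901354
th 0.566 hit False F [3.4 3.2 0.2] d_mm [0.5 0.1 0.9] gap 0.0122
th 0.642 hit False F [2.6 2.2 3.4] d_mm [0.5 0.1 0.8] gap 0.0117
th 0.719 hit False F [4.  2.8 1.9] d_mm [0.5 0.  0.7] gap 0.0121
th 0.795 hit False F [4.  3.2 2.9] d_mm [0.5 0.  0.7] gap 0.0116
0.7951539113379289 8.6667 [ 0.38899924 -0.61693581  0.28811903]
```

View pics/s3.png

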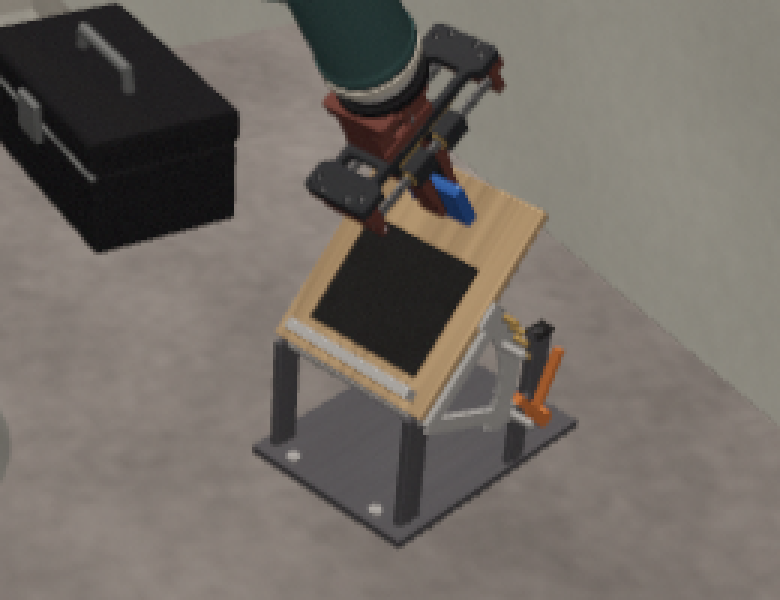

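The pawl has swung over: its strut now leans away from pivot (535,405) to tip (558,350). I lower the board flat.

```bash
python3 - <<'E'
from h import *
from bench import *
H=np.load("H.npy")
sleep(.2)
arc(H,.795,.1,rate=.08,contact=30);arc(H,.1,.0,rate=.03,contact=15,step=.05);sleep(.3);print(est(H),current_clock(),current_force())
c=capture("side");cv2.imwrite("pics/s4.png",c["image"][120:320,240:500].repeat(3,0).repeat(3,1))
X=cloud(c);hsv=cv2.cvtColor(c["image"],cv2.COLOR_BGR2HSV)
w=(hsv[...,0]>10)&(hsv[...,0]<25)&(hsv[...,1]>90)&(hsv[...,2]>120)&(c["range_z"]>0);w[:170]=0;w[275:]=0;w[:,:325]=0;w[:,435:]=0
P=X[w]
P=P[abs((P-H)@E0-.1)<.11]
Q=P
for i in range(6):
    m=Q.mean(0);n=np.linalg.svd(Q-m,full_matrices=False)[2][2];n*=np.sign(n[2]);Q=P[abs((P-m)@n)<.008]
print("tilt",np.arctan2(-n@E0,n[2]),m,len(Q))
E
```

```text
th 0.718 hit False F [3.  1.7 5.3] d_mm [1.1 0.3 0.2] gap 0.0122
th 0.641 hit False F [4.2 2.1 5.9] d_mm [1.  0.2 0.2] gap 0.0120
th 0.563 hit False F [2.9 3.7 6.1] d_mm [1.  0.2 0.2] gap 0.0120
th 0.486 hit False F [3.2 3.3 5.5] d_mm [1.  0.2 0.2] gap 0.0114
th 0.409 hit False F [4.9 3.3 7. ] d_mm [1.1 0.3 0.1] gap 0.0120
th 0.332 hit False F [6.  3.1 5.6] d_mm [ 1.2  0.3 -0.1] gap 0.0120
th 0.254 hit False F [4.7 3.8 5.9] d_mm [ 1.2  0.3 -0.3] gap 0.0123
th 0.177 hit False F [5.4 3.8 4.5] d_mm [ 1.2  0.4 -0.5] gap 0.0120
th 0.100 hit False F [6.9 3.9 4.7] d_mm [ 1.2  0.4 -0.7] gap 0.0121
th 0.050 hit False F [7.7 4.9 2.6] d_mm [ 1.1  0.3 -0.2] gap 0.0117
th 0.000 hit True F [0.4 1.1 4.8] d_mm [0.9 0.3 0.4] gap 0.0118
0.0012092996619065821 12.85 [-1.06860287 -0.20295986  4.87192174]
tilt -2.729895001620178e-05 [ 0.64017936 -0.09095637  0.13044735] 1194
```

View pics/s4.png

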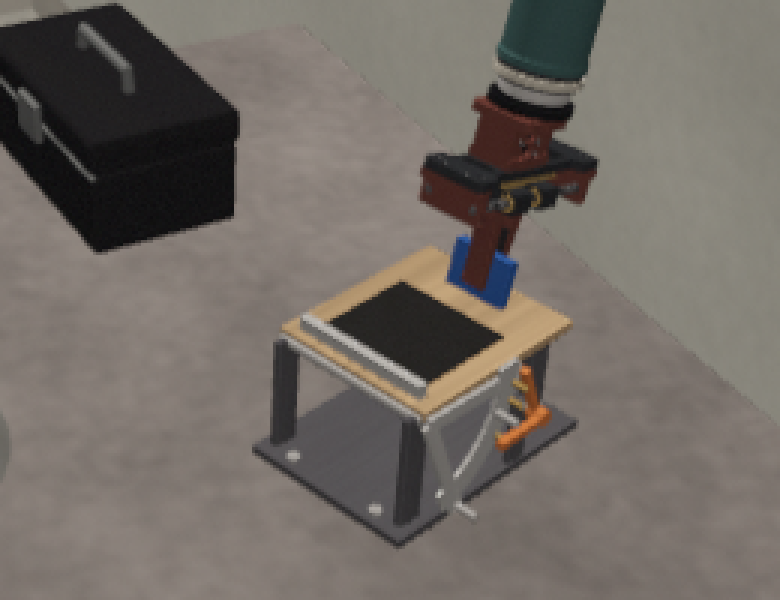

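The board is flat (fitted tilt 0.000). The pawl leans in again, from pivot (540,412) to tip (525,370). I raise it past notch 2 to 0.425, set it back and look before releasing.

```bash
python3 - <<'E'
from h import *
from bench import *
H=np.load("H.npy")
arc(H,0,.425,rate=.08,contact=30);sleep(.2);print(est(H))
arc(H,.425,.328,rate=.03,contact=8,step=.05);sleep(.2);print(est(H),current_clock(),current_force())
c=capture("side");cv2.imwrite("pics/s5.png",c["image"][120:320,240:500].repeat(3,0).repeat(3,1))
E
```

```text
th 0.071 hit False F [6.  3.2 2.3] d_mm [0.9 0.3 0.4] gap 0.0121
th 0.142 hit False F [6.4 4.4 2.9] d_mm [0.9 0.3 0.3] gap 0.0119
th 0.212 hit False F [6.3 3.6 3.6] d_mm [0.9 0.3 0.3] gap 0.0119
th 0.283 hit False F [5.8 3.7 4.5] d_mm [0.9 0.3 0.3] gap 0.0118
th 0.354 hit False F [4.3 3.5 2.8] d_mm [0.9 0.2 0.4] gap 0.0120
th 0.425 hit False F [4.1 4.6 3.8] d_mm [0.8 0.2 0.4] gap 0.0118
0.42180196143937554
th 0.377 hit False F [4.5 3.7 4.5] d_mm [ 1.3  0.4 -0.3] gap 0.0121
th 0.328 hit True F [-2.8 -0.1  5.5] d_mm [1.  0.3 0.1] gap 0.0119
0.3262886078421986 15.8667 [-2.66644137  0.2502334   5.50635832]
```

View pics/s5.png

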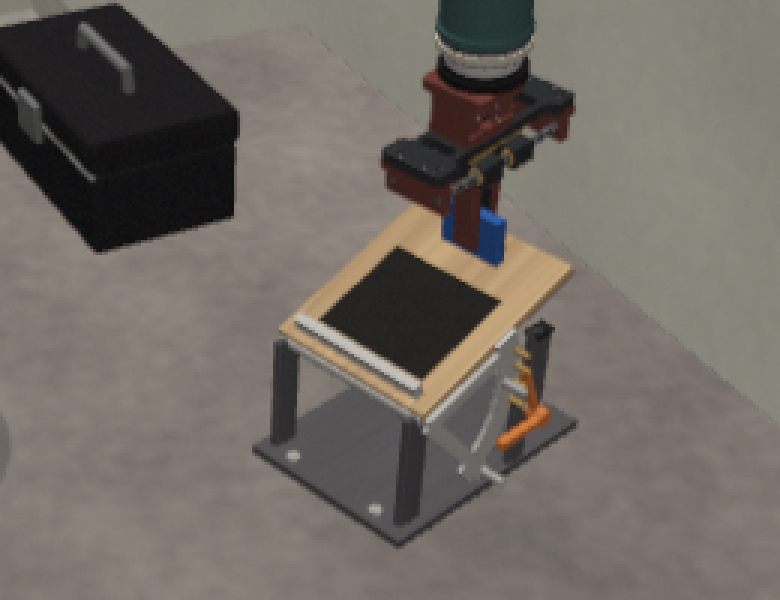

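The pawl is engaged with its tip at (530,375), and contact came right at the second notch. I release and withdraw along the blade.

```bash
python3 - <<'E'
from h import *
from bench import *
import pickle
H=np.load("H.npy")
move_gripper(.05);sleep(.2)
p,o=pose(H,.328,0,.13);servo_line(p,o,rate=.12)
servo_line(np.array(p)+[0,0,.08],None,rate=.15);sleep(.5)
d0=pickle.load(open("d0.pkl","rb"))
for nme in("side","top"):
    c=capture(nme);cv2.imwrite(f"pics/{nme}6.png",c["image"])
    X=cloud(c);hsv=cv2.cvtColor(c["image"],cv2.COLOR_BGR2HSV)
    P=X[(hsv[...,0]>10)&(hsv[...,0]<25)&(hsv[...,1]>90)&(hsv[...,2]>120)&(c["range_z"]>0)]
    P=P[(abs((P-H)@E0-.1)<.11)&(abs((P-H)@EY)<.085)&(P[:,2]>.11)&(P[:,2]<.25)]
    Q=P
    for i in range(8):
        m=Q.mean(0);n=np.linalg.svd(Q-m,full_matrices=False)[2][2];n*=np.sign(n[2]);Q=P[abs((P-m)@n)<(.012 if i<4 else .006)]
    print(nme,"tilt",np.arctan2(-n@E0,n[2]),len(Q))
print(current_clock(),current_force(),current_finger_gap())
c=cv2.imread("pics/side6.png");cv2.imwrite("pics/s7.png",c[120:320,240:500].repeat(3,0).repeat(3,1))
E
```

```text
side tilt 0.32596378473752463 1556
top tilt 0.3246106847411076 1754
19.3833 [-0.02137295 -0.12716053 -0.09419204] 0.05008166904582216
```

View pics/s7.png

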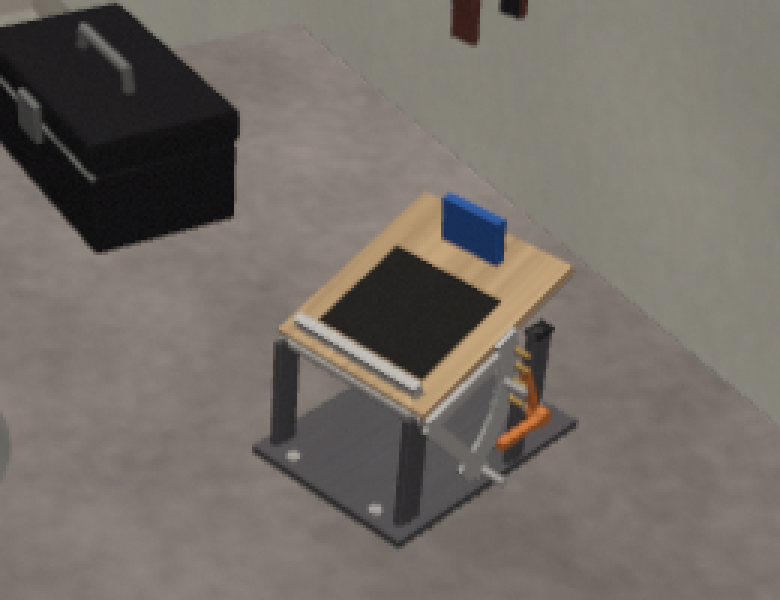

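View pics/top6.png

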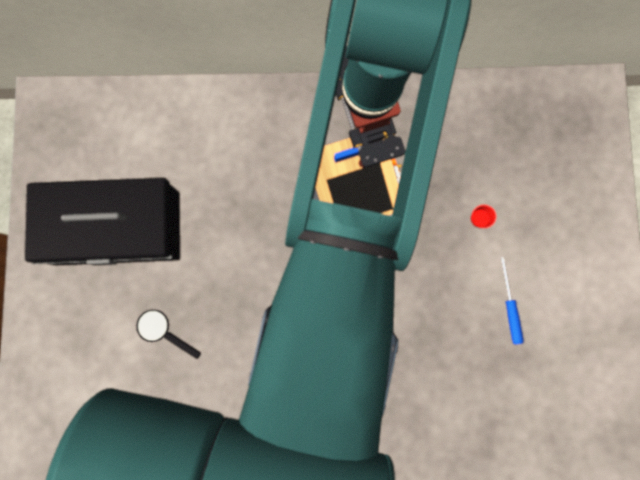

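The board stands by itself with the blade free at (473,230) and the pawl in at (532,390). All bystanders are at the same pixels as before: cup (483,216), screwdriver (513,320), magnifier (152,325), toolbox (103,222). I hand the job in.

```bash
python3 -c "
from bench import *
close_job()"
```

```text
the job is handed in; nothing more can be done
```

The board now stands on its pawl in the second notch from the bottom. I handed the job in shortly after 19.4 s of the 42 s allowed, and no verdict was reported.

- **Lift:** I gripped the blue handle and lifted the board to about 0.795 rad. The side picture showed the orange pawl thrown clear.
- **Lowering:** I brought it down by the handle to flat, with a fitted tilt of 0.000 rad. The picture showed the pawl leaning in again.
- **Setting:** I raised it to about 0.42 rad, set it back until it met the pawl, then released and withdrew the gripper.
- **Last checks:**
  - The fitted board tilt was 0.326 rad from the side camera and 0.325 from the top. That is 6–7 mrad under the nominal 0.332 but inside the 0.30–0.365 band.
  - The pawl was engaged and the robot clear of the board, with the force on the tool about zero.
  - The toolbox, magnifier, screwdriver and cup showed no movement by eye in the top picture; I did not measure them.
- **Not measured:** I judged the pawl angle from the pictures only. No check failed, and none disagreed beyond that small tilt offset.

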